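Load the storeroom hook rack and set its tally

ROBOT

A 7-joint arm with a two-finger parallel gripper is mounted at the origin on the work surface. World frame = base frame: x ahead of the robot, y to its left, z up, the work surface at z = 0. Lengths are in m, angles in rad, forces in N, time in s.
With the tool pointing down it reaches from about 0.4 to 0.9 m from the base axis. Payload 5.5 kg.
Tool frame: the origin (TCP) lies on the centre line of the jaws, within the pads' length; the fingertips stand ahead of it and the grasp point (between the pads) lies 2 mm behind it (env.tips_ahead is the z of the fingertips in the tool frame, in m); z points along the fingers, y is the line along which they close (so a half turn about z gives the same grasp; the last joint's range is limited). The gripper opens to 92 mm and grips with 3 to 60 N. Pads are 19 mm wide; open, the fingers measure 130 mm over their backs; the gripper's body (75 mm by 190 mm) begins 47 mm behind the grasp point.
Start: joints at [1.536, 0.501, -0.427, 1.55, 0.221, 1.138, -0.21], TCP at [0.191, -0.621, 0.244] pointing down, gripper open.
Joint ranges: [-2.88, 2.88], [-0.31, 2.03], [-1.54, 1.56], [0.2, 2.42], [-1.41, 4.55], [0.19, 2.02], [-2.57, 2.57]. Speed limits (rad/s): [2.57, 2.57, 3.14, 3.14, 3.14, 3.14, 3.14].

INTERFACE

Orientations are given as a unit quaternion [x, y, z, w].
In Python, from bench import monitor, cams, order, finder, env gives the robot as it stands.
- The arm moves only by the tool step_arm, never from a script. Its argument "targets" is a list of rows, each a list of 7 numbers: the shift along the tool's x, y, z in mm, then the turn, a rotation vector about the tool's x, y, z in rad, then the opening, from 0 (shut) to 1 (fully open). A call has 1 to 20 rows; each row shifts and turns the commanded pose from where the row before left it, along the tool's axes as they then stand; what a row does not reach is not made up. A row lasts 1/10 s, in which the tool goes at most 50 mm and 8.59 degrees, less where a joint would pass 70% of its speed; a pose out of reach is approached as far as the arm can. A call with a gripper value outside its range is refused whole. The fingers move at their own pace and stop on an object; "newtons" is the grip in N (left out, the last holds). Time passes only in rows, so rows that do not move let the fingers close. It gives the time, the measured TCP pose, the force, the opening and the grip force at its end, in the units of the state.
- monitor.get_state(): the state, without advancing time (a new reading comes with each control period).
- cams.snapshot(name): name is "scene" or "top"; returns a dict with "frame" (400x640x3 uint8, red, green, blue), "K" (3x3 intrinsics, pixels), "k1" (the pictures are not rectified: a ray, as slopes to the right and down, at radius r is drawn at 1 + k1 r^2 times it, then the intrinsics apply), "eye" and "orientation" of the camera in the world. Camera axes: x right, y up, looking along -z (the intrinsics and any distortion apply to the point x, -y, -z); pixel columns grow to the right and rows downward; lengths in m; the calibration is good to about 2 mm. A picture is of the moment at which its call begins. There is no depth.
- order.hand_in(): hands the job in; it is judged then, once.
Trained networks look in a picture, given as the dict that the camera call returned (one of the last four; its "shot" number tells which), for a name from the list of things; names that differ only in an ending like _2 or _b are one class to them, and where a whole thing is asked for, a point or a joint stands for the part that bears it (a point fixed in the world has none). Each returns a list of dicts, best first, with "score" (0 to 1); they miss things now and then, are a little off and sometimes report something else, mostly with a low value. They report only what shows in the picture. A call takes as long as a camera call.
- finder.boxes_of(picture, name): "rect" ([centre column, centre row, width, height] in pixels, round what is visible of it).
- finder.masks_of(picture, name): "mask" (400x640 bool, what is visible of it) and "rect" ([centre column, centre row, width, height] in pixels, round what is visible of it).
The state is a dict: "time_s": time; "joint_positions": joint angles; "qd": joint speeds; "tau": joint torques, N m; "eef_pos": TCP position; "ee_rot": TCP orientation; "wrist_force": force on the tool from outside, world axes, zero at the start; "moment": the same for the moment, N m; "gripper_width": finger opening in m; "grip_force": force on a finger pad.
Only numpy, scipy, OpenCV 4.12 (cv2) and the standard library are available. Lean on these libraries where they do the work, as an engineer would, in place of code of your own. Each camera call takes 0.05 s, during which the arm holds its last target. There are 200 camera calls.

TASK

Get the hook rack into use: first screw its clamp nut home clockwise, until it stops, and do not lift any basket before that. Then hang every stock basket by its handle on a twin-prong hook of the rack, one basket to a hook, and when all of them hang, turn the tally collar so that its pointer stands at the number of baskets on the rack. Leave the small cardboard box and the tape roll where they are.

Things in the scene. Friction and masses are not known exactly. Their poses are not given: they have to be found in the camera images.
- rack: fixed grey steel hook rack; origin on the table under the middle of its rail's front face, -x to the robot, y along the rail. Rail 470 mm long, top 218 mm high; posts behind it. Hooks at y 155, 0, -155: each two 8 mm rods, centres 56 mm apart, at z 200 mm from the rail to x -85, then up about 55 degrees to a tip 229 mm high at x -102. The nut is on a tongue at x -150, y 335
- hook1 (a point): twin-prong hook at the robot's left (+y): point midway between its prongs, 45 mm in front of the rail, at the height (208 mm) where the middle of a hung handle bar rests; axes as the rack's. The bar may rest across both prongs anywhere from the rail to the upturned tips (x -24..+30 mm from here)
- hook2 (a point): twin-prong hook in the middle: point midway between its prongs, 45 mm in front of the rail, at the height (208 mm) where the middle of a hung handle bar rests; axes as the rack's. The bar may rest across both prongs anywhere from the rail to the upturned tips (x -24..+30 mm from here)
- hook3 (a point): twin-prong hook at the robot's right (-y): point midway between its prongs, 45 mm in front of the rail, at the height (208 mm) where the middle of a hung handle bar rests; axes as the rack's. The bar may rest across both prongs anywhere from the rail to the upturned tips (x -24..+30 mm from here)
- nut (a joint): steel hex nut on an upright stud at the rack's left (+y) end, 46 mm across flats, 36 mm tall (z 16 to 52 mm), stud to 68 mm. Rad, growing clockwise seen from above; loose at 0.2 to 0.8, home at its stop at 4.2. At angle q the flats' normals point at (rack yaw - q) + multiples of 60 degrees
- nut_grip (a point): on the nut's axis, 40 mm above the table, at the height to grip its flats; turns with the nut
- tally: tally block, 110 x 110 x 24 mm, grey with white face, fixed to the table at the robot's right, origin under its centre. Around the collar the face carries marks for 0 to 4: a short line for 0, then groups of 1, 2, 3, 4 black pips, 0.7 rad apart clockwise; the two-pip mark lies at the block's +x
- collar (a joint): round knurled aluminium collar on the tally block, 56 mm diameter, 42 mm tall (z = 25 to 67 mm), black pointer bar on top and down its side; it clicks into a detent at each number. Joint angle in rad, growing clockwise seen from above: number k at 0.7 k (0 to 2.8). Starts at 0 or 1
- collar_grip (a point): on the collar's axis, 47 mm above the table, at the height to grip it; its x axis points where the pointer points
- basket1: open green plastic stock basket, 90 (x) x 120 (y) x 60 mm high, 0.18 kg, origin centre of underside; fixed black flat strap handle: legs at y +-59 mm (6 mm thick, 28 mm wide) up to a level bar along y, 28 (x) x 124 (y) x 8 mm, its centre 130 mm up. Contents fixed. Two or three of the three baskets are present; an absent one reads None
- basket1_handle (a point): middle of the handle bar of basket1, 130 mm above its underside; bar along y, grip it across x
- basket2: open green plastic stock basket, 90 (x) x 120 (y) x 60 mm high, 0.18 kg, origin centre of underside; fixed black flat strap handle: legs at y +-59 mm (6 mm thick, 28 mm wide) up to a level bar along y, 28 (x) x 124 (y) x 8 mm, its centre 130 mm up. Contents fixed. Two or three of the three baskets are present; an absent one reads None
- basket2_handle (a point): middle of the handle bar of basket2, 130 mm above its underside; bar along y, grip it across x
- basket3: open green plastic stock basket, 90 (x) x 120 (y) x 60 mm high, 0.18 kg, origin centre of underside; fixed black flat strap handle: legs at y +-59 mm (6 mm thick, 28 mm wide) up to a level bar along y, 28 (x) x 124 (y) x 8 mm, its centre 130 mm up. Contents fixed. Two or three of the three baskets are present; an absent one reads None
- basket3_handle (a point): middle of the handle bar of basket3, 130 mm above its underside; bar along y, grip it across x
- packet: bystander: low cardboard box 60 x 90 x 45 mm at the near right; leave alone
- tape: bystander: roll of tape lying flat, 100 mm diameter, 45 mm tall, at the left; leave alone

How it is judged:
On the way, in this order (a step that is already met when the one before it is completed fails the run):
1. the clamp nut is screwed home (value of joint nut above 4.1 rad), for 0.2 s.
2. every basket present hangs on a hook (((distance between basket1_handle and hook1 below 0.05 m and z of basket1_handle in the frame of hook1 between -0.012 and 0.015 m) or (distance between basket1_handle and hook2 below 0.05 m and z of basket1_handle in the frame of hook2 between -0.012 and 0.015 m) or (distance between basket1_handle and hook3 below 0.05 m and z of basket1_handle in the frame of hook3 between -0.012 and 0.015 m)) and contact force between each of basket1, basket2, basket3 and rack above 0.3 N and angle between each of basket1, basket2, basket3's own z axis and vertical below 0.4 rad and linear speed of each of basket1, basket2, basket3 below 0.2 m/s and ((distance between basket2_handle and hook1 below 0.05 m and z of basket2_handle in the frame of hook1 between -0.012 and 0.015 m) or (distance between basket2_handle and hook2 below 0.05 m and z of basket2_handle in the frame of hook2 between -0.012 and 0.015 m) or (distance between basket2_handle and hook3 below 0.05 m and z of basket2_handle in the frame of hook3 between -0.012 and 0.015 m)) and ((distance between basket3_handle and hook1 below 0.05 m and z of basket3_handle in the frame of hook1 between -0.012 and 0.015 m) or (distance between basket3_handle and hook2 below 0.05 m and z of basket3_handle in the frame of hook2 between -0.012 and 0.015 m) or (distance between basket3_handle and hook3 below 0.05 m and z of basket3_handle in the frame of hook3 between -0.012 and 0.015 m))), for 0.2 s.
3. the tally pointer stands at the number of baskets (((height (world z) of basket1 above 50 m and value of joint collar between 1.25 and 1.55 rad) or (height (world z) of basket2 above 50 m and value of joint collar between 1.25 and 1.55 rad) or (height (world z) of basket3 above 50 m and value of joint collar between 1.25 and 1.55 rad) or ((height (world z) of basket1 above -50 m or value of joint collar above 100 rad) and (height (world z) of basket2 above -50 m or value of joint collar above 100 rad) and (height (world z) of basket3 above -50 m or value of joint collar above 100 rad) and value of joint collar between 1.95 and 2.25 rad))), for 0.2 s.
At the end, for the whole second after the job is handed in: Nut within 0.1 rad of its stop (4.2); every present basket at most gently swinging (under 0.2 m/s), upright within 0.4 rad, hanging on prongs, bar middle within 50 mm of a hook point, 12 mm below to 15 mm above it; collar within 0.15 rad of the number of baskets present (2: 1.4, 3: 2.1 rad) (all of step 2 and value of joint nut above 4.1 rad and ((height (world z) of basket1 above 50 m and value of joint collar between 1.25 and 1.55 rad) or (height (world z) of basket2 above 50 m and value of joint collar between 1.25 and 1.55 rad) or (height (world z) of basket3 above 50 m and value of joint collar between 1.25 and 1.55 rad) or ((height (world z) of basket1 above -50 m or value of joint collar above 100 rad) and (height (world z) of basket2 above -50 m or value of joint collar above 100 rad) and (height (world z) of basket3 above -50 m or value of joint collar above 100 rad) and value of joint collar between 1.95 and 2.25 rad))); the robot touches nothing.
It fails at once if a basket is lifted over 50 mm before the nut is tight (value of joint nut below 4 rad and height (world z) of any of basket1, basket2, basket3 above 0.05 m).
It fails at once if the small box is moved over 40 mm (distance of packet from where it was at the start of the episode above 0.04 m).
It fails at once if the tape roll is moved over 40 mm (distance of tape from where it was at the start of the episode above 0.04 m).
Of basket1, basket2, basket3 only 2 to 3 are there at a start; the rules pass over those that are not, and their reading is None.
At some moment in a run one of basket1, basket2, basket3 may be knocked a few centimetres aside while the robot is not near it.
It also fails if it takes over 210 s, if anything falls off the work surface, if the arm or the gripper's body presses on something with over 40 N, if the wrist force passes 120 N, or if a joint passes its speed limit or range.

## Working session

There is one attempt and no reset: what is moved stays moved. The work goes in short steps, Python scripts to look and compute and a tool call to move; the robot and the scene stay as the last step left them, time stands still between calls to the robot, and variables do not carry over. Pictures are saved under pics/ and viewed, at most 14 in all, crops included, and the job is handed in when it is done.

Besides the shell and the picture viewer there is one more tool, called after "Call:" as name([rows], argument=value, ...), one row to a line, values as JSON. step_arm: Moves the arm, as the interface text tells. Its arguments: {"type":"object","properties":{"targets":{"type":"array","items":{"type":"array","items":{"type":"number"}}},"newtons":{"type":"number"}},"required":["targets"]}

```bash
mkdir -p pics; ls; cat > h.py <<'E'
import numpy as np, cv2
from scipy.spatial.transform import Rotation as R
from bench import monitor, cams, order, finder, env
def snap(n,f=None):
    p=cams.snapshot(n)
    if f: cv2.imwrite(f'pics/{f}.png',p['frame'][:,:,::-1])
    return p
def rot(p):
    o=np.array(p['orientation']); return o if o.shape==(3,3) else R.from_quat(o).as_matrix()
def proj(p,X):
    c=(np.atleast_2d(X)-p['eye'])@rot(p); s=np.c_[c[:,0]/-c[:,2],-c[:,1]/-c[:,2]]
    r2=(s**2).sum(1,keepdims=True); s=s*(1+p['k1']*r2); K=np.array(p['K'])
    return s@K[:2,:2].T+K[:2,2]
def ray(p,uv):
    K=np.array(p['K']); d=np.linalg.solve(K[:2,:2],np.array(uv,float)-K[:2,2]); s=d.copy()
    for _ in range(20): s=d/(1+p['k1']*(s@s))
    v=rot(p)@np.array([s[0],-s[1],-1]); return np.array(p['eye']),v/np.linalg.norm(v)
def atz(p,uv,z):
    e,v=ray(p,uv); return e+v*(z-e[2])/v[2]
def tri(p,a,q,b):
    e,v=ray(p,a); f,w=ray(q,b)
    t=np.linalg.lstsq(np.c_[v,-w],f-e,rcond=None)[0]; P,Q=e+v*t[0],f+w*t[1]
    return (P+Q)/2,np.linalg.norm(P-Q)
E
python3 - <<'E'
from h import *
a=snap('scene','s0');b=snap('top','t0')
for p in(a,b): print({k:(np.round(v,4).tolist() if not isinstance(v,(int,str)) else v) for k,v in p.items() if k!='frame'})
for n in ['rack','nut','tally','collar','basket1','packet','tape']:
  for t,p in(('s',a),('t',b)):
    print(n,t,[(round(d['score'],2),np.round(d['rect']).tolist()) for d in finder.boxes_of(p,n)[:5]])
print(monitor.get_state(),env.tips_ahead)
E
```

```text
pics
{'K': [[454.0316, 0.0, 327.366], [0.0, 454.0316, 198.448], [0.0, 0.0, 1.0]], 'k1': -0.134, 'eye': [1.0775, -0.7063, 0.7389], 'orientation': [0.453, 0.1524, 0.2905, 0.829], 'shot': 1}
{'K': [[486.6618, 0.0, 319.3838], [0.0, 486.6618, 200.5753], [0.0, 0.0, 1.0]], 'k1': -0.037, 'eye': [0.2954, -0.0147, 1.4783], 'orientation': [-0.0639, 0.0614, 0.7091, -0.6995], 'shot': 2}
rack s [(0.7, [379.0, 254.0, 167.0, 186.0]), (0.25, [259.0, 252.0, 62.0, 82.0])]
rack t [(0.87, [303.0, 169.0, 207.0, 86.0])]
nut s [(0.65, [405.0, 190.0, 15.0, 17.0]), (0.38, [378.0, 254.0, 169.0, 180.0])]
nut t [(0.47, [209.0, 199.0, 17.0, 20.0])]
tally s [(0.81, [202.0, 339.0, 71.0, 61.0])]
tally t [(0.98, [442.0, 215.0, 40.0, 44.0])]
collar s [(0.64, [198.0, 323.0, 30.0, 31.0])]
collar t [(0.54, [444.0, 216.0, 24.0, 22.0])]
basket1 s [(0.88, [261.0, 253.0, 62.0, 76.0]), (0.64, [302.0, 223.0, 53.0, 73.0])]
basket1 t [(0.74, [318.0, 243.0, 50.0, 33.0]), (0.57, [374.0, 237.0, 49.0, 45.0])]
packet s [(0.93, [176.0, 282.0, 51.0, 42.0])]
packet t [(0.86, [423.0, 274.0, 36.0, 23.0]), (0.37, [444.0, 216.0, 20.0, 18.0]), (0.16, [371.0, 237.0, 48.0, 38.0])]
tape s [(0.97, [374.0, 174.0, 33.0, 26.0])]
tape t [(0.77, [188.0, 249.0, 36.0, 32.0])]
{'time_s': 0.8, 'joint_positions': array([ 1.53622386,  0.50084509, -0.42702713,  1.55042793,  0.22080179,
        1.13829519, -0.21029196]), 'qd': array([ 0.00056232, -0.00105003, -0.00016954, -0.00047963,  0.00060668,
        0.00078478,  0.00239723]), 'tau': array([-9.13807417e-04, -5.66377115e+01, -5.80947608e+00, -2.79492617e+01,
       -6.64323452e-02,  2.04404636e-02,  2.79697707e-05]), 'eef_pos': array([ 0.19075226, -0.62137149,  0.24375387]), 'ee_rot': array([9.88931920e-01, 1.48370000e-01, 1.87268059e-05, 2.27061597e-05]), 'wrist_force': array([-1.00388783, -0.1262814 , -0.15923189]), 'moment': array([ 0.02165651, -0.0064009 , -0.06155894]), 'grip_force': 0.0, 'gripper_width': 0.09171135973949368} 0.017
```

```bash
python3 - <<'E'
import cv2
s=cv2.imread('pics/s0.png');t=cv2.imread('pics/t0.png')
cv2.imwrite('pics/s0c.png',cv2.resize(s[130:390,150:500],None,fx=2.28,fy=2.28,interpolation=cv2.INTER_CUBIC))
cv2.imwrite('pics/t0c.png',cv2.resize(t[110:310,165:485],None,fx=2.5,fy=2.5,interpolation=cv2.INTER_CUBIC))
E
```

```text
(no output)
```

View pics/s0c.png

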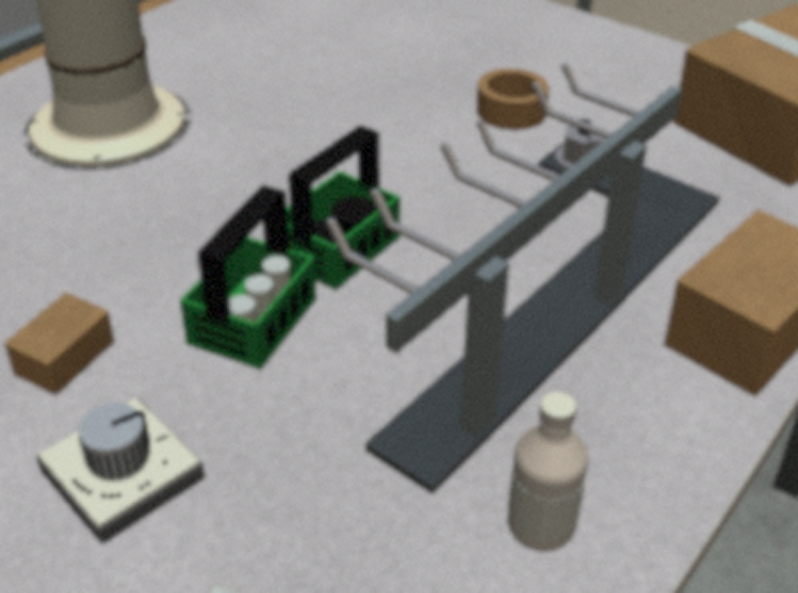

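View pics/t0c.png

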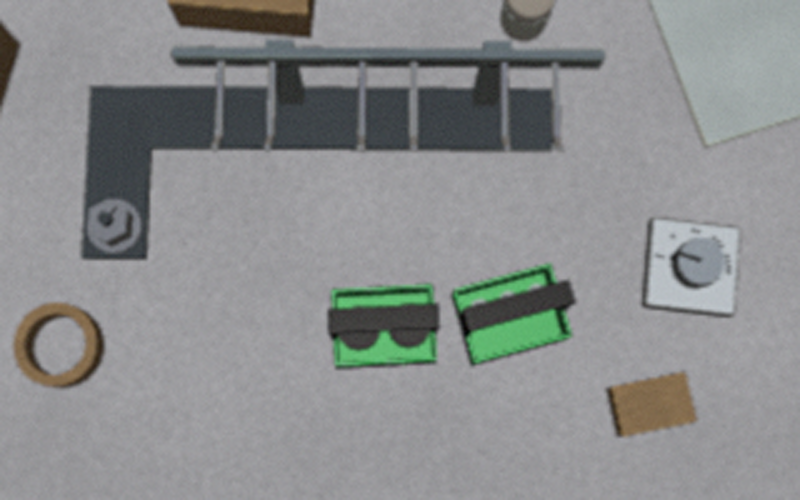

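```bash
cat > m.py <<'E'
from h import *
from scipy.optimize import least_squares
S=lambda P:np.array(P,float)/2.28+[150,130]; T=lambda P:np.array(P,float)/2.5+[165,110]
def fit(a,b,objs,x0):
    # objs: list of (cam, local pts, pixels)
    f=lambda q:np.concatenate([(proj(a if c=='s' else b,np.c_[np.array(L)[:,:2]@np.array([[np.cos(q[2]),np.sin(q[2])],[-np.sin(q[2]),np.cos(q[2])]])+q[:2],np.array(L)[:,2]+(q[3] if len(q)>3 else 0)])-U).ravel() for c,L,U in objs])
    r=least_squares(f,x0,loss='soft_l1'); return r.x,np.round(r.fun.reshape(-1,2),1)
E
python3 - <<'E'
from m import *
a=snap('scene');b=snap('top')
L=[(-.102,y,.229) for y in(.183,.127,.028,-.028,-.127,-.183)]
q,r=fit(a,b,[('t',L,T([(216,148),(271,148),(362,148),(415,149),(506,149),(559,149)])),
 ('s',L,S([(566,68),(537,88),(482,127),(447,148),(378,192),(333,222)]))],[.7,0,0,0]);print('rack',q.round(4));print(r.tolist())
n=np.array([-.15,.335]);c,s=np.cos(q[2]),np.sin(q[2]);N=q[:2]+[c*n[0]-s*n[1],s*n[0]+c*n[1]];print('nut',N)
for h in(.05,): 
  print('nut px pred', (proj(b,[[*N,.052],[*N,.068]])-[165,110])*2.5,(proj(a,[[*N,.052],[*N,.068]])-[150,130])*2.28)
L=[(.055,.055,.024),(.055,-.055,.024),(-.055,-.055,.024),(-.055,.055,.024)]
q,r=fit(a,b,[('t',L,T([(652,219),(740,228),(734,311),(644,301)])),('s',np.array(L)[[1,2,3,0]],S([(203,466),(103,530),(38,458),(137,402)]))],[.4,-.4,0,0]);print('tally',q.round(4));print(r.tolist())
print('collar top px',(proj(b,[[q[0],q[1],.067]])-[165,110])*2.5,(proj(a,[[q[0],q[1],.067]])-[150,130])*2.28)
L=[(.014,.062,.134),(.014,-.062,.134),(-.014,-.062,.134),(-.014,.062,.134)]
for nm,t,sc,x0 in(('A',[(328,308),(437,304),(438,330),(329,333)],[(360,127),(378,133),(306,178),(291,176)],[.3,0,0,0]),('B',[(459,308),(571,281),(575,303),(467,330)],[(268,187),(284,194),(218,252),(203,247)],[.3,-.2,.2,0])):
  q,r=fit(a,b,[('t',L,T(t)),('s',np.array(L)[[0,1,2,3]],S([sc[0],sc[3],sc[2],sc[1]]))] if 0 else [('t',L,T(t))],x0[:3]);print(nm,q.round(4),r.tolist())
  ps=(proj(a,np.c_[np.array(L)[:,:2]@np.array([[np.cos(q[2]),np.sin(q[2])],[-np.sin(q[2]),np.cos(q[2])]])+q[:2],np.array(L)[:,2]])-[150,130])*2.28;print(ps.round().tolist())
E
```

```text
rack [ 0.7089 -0.015  -0.0214 -0.008 ]
[[-0.8, -1.0], [-1.8, -0.9], [-1.0, -0.6], [-1.1, -0.9], [-0.2, -0.6], [-0.4, -0.5], [-0.6, -0.0], [-0.5, -0.4], [-1.1, -0.9], [-1.2, 0.2], [-1.4, 1.3], [-0.9, 1.0]]
nut [0.5661261  0.32310997]
nut px pred [[106.15908681 217.94678661]
 [103.04106152 215.46883306]] [[583.69699012 130.8923686 ]
 [584.99231169 120.16068188]]
tally [ 0.5003 -0.3773  1.4385 -0.0153]
[[-5.7, 35.9], [-37.9, -3.1], [0.1, -32.1], [33.6, 7.3], [0.8, -0.1], [-1.7, 1.4], [-0.7, 0.2], [0.6, -1.0]]
collar top px [[698.16389001 262.44748534]] [[109.38858123 417.91176695]]
A [ 0.4326 -0.0069  0.0185] [[-0.5, -0.0], [0.6, 0.1], [0.6, -0.2], [-0.7, 0.1]]
[[377.0, 129.0], [303.0, 178.0], [283.0, 169.0], [358.0, 121.0]]
B [ 0.4452 -0.157   0.2266] [[0.7, -0.6], [-1.0, -0.4], [0.1, 0.6], [0.0, 0.4]]
[[285.0, 188.0], [217.0, 255.0], [192.0, 247.0], [261.0, 181.0]]
```

```bash
cat >> m.py <<'E'
S=lambda P:(np.array(P,float)+.5)/2.28-.5+[150,130]; T=lambda P:(np.array(P,float)+.5)/2.5-.5+[165,110]
def loc(q,L):
    L=np.atleast_2d(L).astype(float);c,s=np.cos(q[2]),np.sin(q[2]); return np.c_[q[0]+c*L[:,0]-s*L[:,1],q[1]+s*L[:,0]+c*L[:,1],L[:,2]]
E
python3 - <<'E'
from m import *
a=snap('scene');b=snap('top')
L=[(-.102,y,.229) for y in(.183,.127,.028,-.028,-.127,-.183)]
q,r=fit(a,b,[('t',L,T([(216,148),(271,148),(362,148),(415,149),(506,149),(559,149)])),
 ('s',L,S([(566,68),(537,88),(482,127),(447,148),(378,192),(333,222)]))],[.7,0,0]);print('rack',q.round(4));print(r.tolist())
rack=q;print('nut',loc(q,[-.15,.335,.04]))
L=[(.055,.055,.024),(.055,-.055,.024),(-.055,-.055,.024),(-.055,.055,.024)]
q,r=fit(a,b,[('t',L,T([(652,219),(740,228),(734,311),(644,301)])),('s',L,S([(203,466),(103,530),(38,458),(137,402)]))],[.4,-.4,0]);print('tally',q.round(4));print(r.tolist())
tally=q
def crop(p,c,w,f):
  x,y=int(c[0]-w/2),int(c[1]-w/2); return cv2.resize(p['frame'][y:y+w,x:x+w,::-1],None,fx=f,fy=f,interpolation=cv2.INTER_CUBIC),(x,y)
out=[]
for p,w in((b,36),(a,36)):
  row=[]
  for P in (loc(rack,[-.15,.335,.05])[0],loc(tally,[0,0,.05])[0]):
    im,o=crop(p,proj(p,P)[0],w,8); print(o); row.append(im)
  out.append(np.hstack(row))
cv2.imwrite('pics/nc.png',np.vstack(out))
# overlay rack model
for p,n in((a,'s'),(b,'t')):
  im=cv2.resize(p['frame'][:,:,::-1],None,fx=2,fy=2)
  for y in(.183,.127,.028,-.028,-.127,-.183):
    u=(proj(p,loc(rack,[(0,y,.2),(-.085,y,.2),(-.102,y,.229)]))+.5)*2
    cv2.polylines(im,[u.round().astype(int)],False,(0,0,255),1)
  u=(proj(p,loc(rack,[(0,.235,.218),(0,-.235,.218)]))+.5)*2;cv2.polylines(im,[u.round().astype(int)],False,(0,255,255),1)
  cv2.imwrite(f'pics/o{n}.png',im[(160 if n=='t' else 240):560 if n=='t' else 640,380:980] if n=='s' else im[220:520,320:980])
A=cv2.imread('pics/os.png');B=cv2.imread('pics/ot.png')[:200];B=B[:,:600];cv2.imwrite('pics/ov.png',np.vstack([A,B]))
E
```

```text
rack [ 0.7103 -0.016  -0.0121]
[[-0.2, -1.3], [-1.1, -1.4], [-0.0, -1.5], [-0.0, -1.9], [1.1, -2.0], [1.0, -2.0], [-0.5, -2.4], [-0.3, -2.8], [-0.7, -3.3], [-0.7, -2.1], [-0.8, -0.8], [-0.3, -1.0]]
nut [[0.56433164 0.32077265 0.04      ]]
tally [ 0.5089 -0.3816 -0.1204]
[[-0.3, -2.7], [0.4, -2.6], [0.8, 0.0], [0.3, 0.2], [1.7, -1.8], [-1.3, 0.6], [-1.3, -0.8], [0.5, -2.7]]
(190, 179)
(426, 194)
(387, 170)
(182, 304)
```

View pics/nc.png

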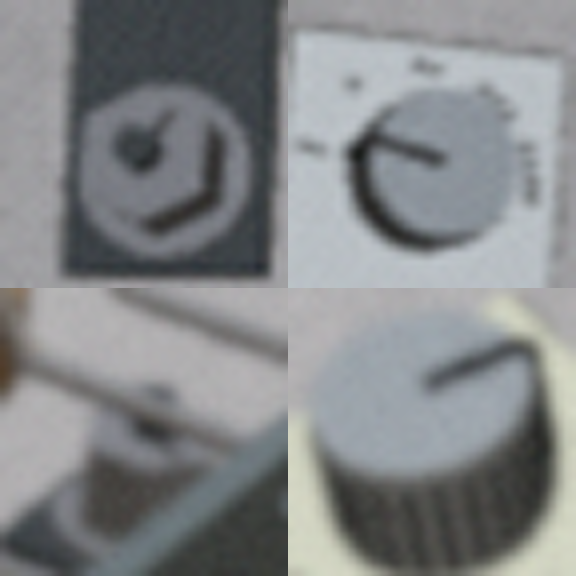

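View pics/ov.png

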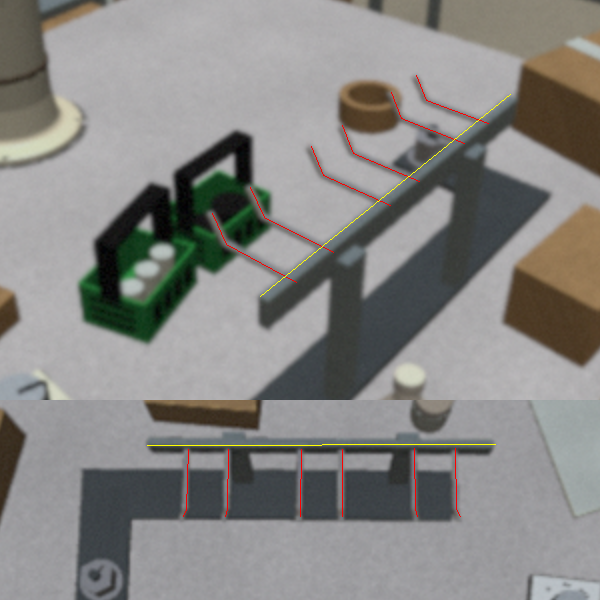

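Call:
step_arm([
  [0,0,-40,0,0,0,1],
  [0,0,-40,0,0,0,1],
  [0,0,-40,0,0,0,1],
  [0,0,-40,0,0,0,1],
  [32,-39,0,0,0,0,1],
  [32,-39,0,0,0,0,1],
  [32,-39,0,0,0,0,1],
  [32,-39,0,0,0,0,1],
  [32,-39,0,0,0,0,1],
  [32,-39,0,0,0,0,1],
  [32,-39,0,0,0,0,1],
  [32,-39,0,0,0,0,1],
  [32,-39,0,0,0,0,1],
  [32,-39,0,0,0,0,1],
  [32,-39,0,0,0,0,1],
  [32,-39,0,0,0,0,1],
  [32,-39,0,0,0,0,1],
  [32,-39,0,0,0,0,1],
  [32,-39,0,0,0,0,1],
  [32,-39,0,0,0,0,1],
], newtons=20)

```text
time_s: 3.0
eef_pos: [0.4953, 0.12, 0.4043]
ee_rot: [0.989, 0.147, 0.001, 0.001]
wrist_force: [-0.5, -1.7, 0.8]
gripper_width: 0.0919
grip_force: 0.0
```

```bash
python3 - <<'E'
from h import *
s=monitor.get_state();print(s['time_s'],s['eef_pos'],R.from_quat(s['ee_rot']).as_matrix().round(3).tolist(),s['joint_positions'].round(2))
a=snap('scene','s1');b=snap('top','t1')
T=R.from_quat(s['ee_rot']).as_matrix();P=s['eef_pos']
for p,n in((a,'s'),(b,'t')):
  im=cv2.resize(p['frame'][:,:,::-1],None,fx=2,fy=2)
  for w in(-1,1):
    u=((proj(p,P+T@[0,w*.046,env.tips_ahead])+.5)*2)[0].round().astype(int);cv2.drawMarker(im,tuple(int(v) for v in u),(0,0,255),0,14,1)
  c=((proj(p,P)[0])*2).astype(int);x,y=max(c[0]-150,0),max(c[1]-130,0);cv2.imwrite(f'pics/g{n}.png',cv2.resize(im[y:y+280,x:x+300],(400,373)))
cv2.imwrite('pics/g.png',np.hstack([cv2.imread('pics/gs.png'),cv2.imread('pics/gt.png')]))
E
```

```text
3.0 [0.49526828 0.11997312 0.40426023] [[0.957, 0.291, 0.002], [0.291, -0.957, -0.001], [0.002, 0.001, -1.0]] [ 0.73  0.26 -1.21  1.66  0.24  1.39 -1.79]
```

View pics/g.png

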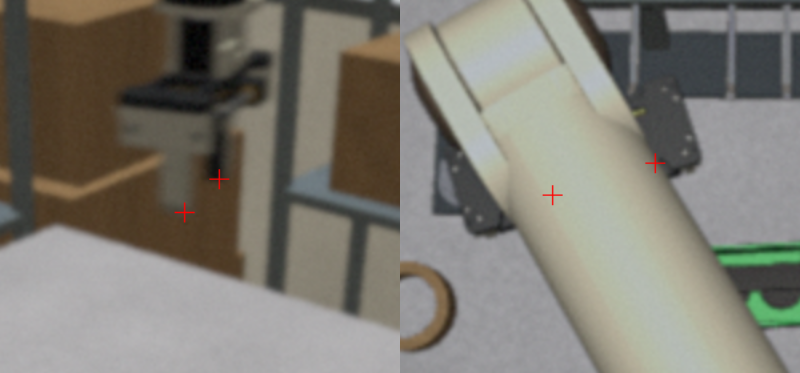

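```bash
python3 - <<'E'
from m import *
a=snap('scene');b=snap('top')
f=lambda o,u:(np.array(u)+.5)/8-.5+o
t=f((190,179),(165,168));print('disc',atz(b,t,.016),atz(b,t,.052))
print('stud tri',tri(b,f((190,179),(135,145)),a,f((387,170),(156,100))))
print('stud top',atz(b,f((190,179),(135,145)),.068))
# collar top: ellipse centre
print('collar tri',tri(b,f((426,194),(433-288,160)),a,f((182,304),(430-288,390-288))),atz(b,f((426,194),(145,160)),.067))
bl=loc([.5089,-.3816,-.12],[0,0,.05]);print(bl)
# direct tally corners top
for u in T([(652,219),(740,228),(734,311),(644,301)]): print(atz(b,u,.024))
for u in S([(203,466),(103,530),(38,458),(137,402)]): print(atz(a,u,.024))
E
```

```text
disc [0.56540908 0.32304955 0.016     ] [0.55876162 0.31473366 0.052     ]
stud tri (array([0.56446095, 0.32211875, 0.06991673]), np.float64(0.0005220872631438355))
stud top [0.56461124 0.32241071 0.068     ]
collar tri (array([ 0.5048281 , -0.37769684,  0.06194479]), np.float64(0.0014053415433946989)) [ 0.5044838  -0.37582273  0.067     ]
[[ 0.5089 -0.3816  0.05  ]]
[ 0.56164034 -0.33423771  0.024     ]
[ 0.54900268 -0.44102328  0.024     ]
[ 0.44786363 -0.42730639  0.024     ]
[ 0.46156412 -0.31944605  0.024     ]
[ 0.57090842 -0.33895219  0.024     ]
[ 0.55769853 -0.44035694  0.024     ]
[ 0.45139323 -0.42912914  0.024     ]
[ 0.46626995 -0.32625054  0.024     ]
```

Call:
step_arm([
  [32,-39,0,0,0,0,1],
  [32,-39,0,0,0,0,1],
  [32,-39,0,0,0,0,1],
  [32,-39,0,0,0,0,1],
  [0,0,0,0,0,0,1],
  [0,0,0,0,0,0,1],
  [0,0,0,0,0,0,1],
])

```text
time_s: 3.9
eef_pos: [0.5714, 0.3006, 0.4041]
ee_rot: [0.989, 0.146, 0.0, 0.001]
wrist_force: [-0.2, 0.3, -0.1]
gripper_width: 0.0921
grip_force: 0.0
```

```bash
python3 - <<'E'
from h import *
s=monitor.get_state();print(s['eef_pos'],R.from_quat(s['ee_rot']).as_matrix().round(3).tolist(),s['joint_positions'].round(2))
E
```

```text
[0.57140735 0.30057795 0.40412241] [[0.957, 0.29, 0.001], [0.29, -0.957, -0.002], [0.001, 0.002, -1.0]] [ 0.15  0.56 -1.07  1.33  0.49  1.53 -2.15]
```

Call:
step_arm([
  [0,0,0,0,0,0.1,1],
  [0,0,0,0,0,0.1,1],
  [0,0,0,0,0,0.08,1],
])

```text
time_s: 4.2
eef_pos: [0.5716, 0.2997, 0.4047]
ee_rot: [1.0, 0.004, 0.001, 0.001]
wrist_force: [-0.4, -0.1, 0.8]
gripper_width: 0.0914
grip_force: 0.0
```

```bash
python3 - <<'E'
from h import *
s=monitor.get_state();print(s['eef_pos'],R.from_quat(s['ee_rot']).as_matrix().round(3).tolist(),s['joint_positions'].round(2))
E
```

```text
[0.57162331 0.29968192 0.40469806] [[1.0, 0.008, 0.002], [0.008, -1.0, -0.002], [0.002, 0.002, -1.0]] [ 0.12  0.53 -1.01  1.33  0.45  1.52 -2.41]
```

Call:
step_arm([
  [-7,-22,0,0,0,0,1],
  [0,0,0,0,0,-0.14,1],
  [0,0,0,0,0,-0.14,1],
  [0,0,0,0,0,-0.14,1],
  [0,0,0,0,0,-0.14,1],
  [0,0,0,0,0,-0.14,1],
  [0,0,0,0,0,-0.14,1],
  [0,0,0,0,0,-0.14,1],
  [0,0,0,0,0,-0.14,1],
  [0,0,0,0,0,-0.14,1],
  [0,0,0,0,0,-0.14,1],
  [0,0,0,0,0,-0.14,1],
  [0,0,0,0,0,-0.14,1],
  [0,0,0,0,0,-0.14,1],
  [0,0,0,0,0,-0.14,1],
  [0,0,0,0,0,-0.14,1],
  [0,0,0,0,0,-0.14,1],
  [0,0,0,0,0,-0.14,1],
  [0,0,0,0,0,-0.14,1],
])

```text
time_s: 6.1
eef_pos: [0.5646, 0.3216, 0.4045]
ee_rot: [0.297, 0.955, -0.001, 0.001]
wrist_force: [0.6, 0.7, -0.0]
gripper_width: 0.0918
grip_force: 0.0
```

Call:
step_arm([
  [0,0,0,0,0,-0.14,1],
  [0,0,0,0,0,-0.14,1],
  [0,0,0,0,0,-0.14,1],
  [0,0,0,0,0,-0.14,1],
  [0,0,0,0,0,-0.14,1],
  [0,0,0,0,0,-0.14,1],
  [0,0,0,0,0,-0.14,1],
  [0,0,0,0,0,-0.14,1],
  [0,0,0,0,0,-0.14,1],
  [0,0,0,0,0,-0.14,1],
  [0,0,0,0,0,-0.14,1],
  [0,0,0,0,0,-0.13,1],
  [0,0,0,0,0,0,1],
  [0,0,0,0,0,0,1],
])

```text
time_s: 7.5
eef_pos: [0.564, 0.3231, 0.4043]
ee_rot: [-0.505, 0.863, -0.001, 0.0]
wrist_force: [-0.4, 0.7, 0.4]
gripper_width: 0.092
grip_force: 0.0
```

```bash
cat > st.py <<'E'
from h import *
import sys
s=monitor.get_state();M=R.from_quat(s['ee_rot']).as_matrix()
print('t',round(s['time_s'],1),s['eef_pos'].round(4),'yaw',round(float(np.arctan2(M[1,0],M[0,0])),3),M[2].round(3),s['joint_positions'].round(2),'w',round(s['gripper_width'],4),'g',round(s['grip_force'],1),np.round(s['wrist_force'],1),np.round(s['moment'],2))
if len(sys.argv)>3:
    g=np.array([float(v) for v in sys.argv[1:4]]); print('tool shift mm',(M.T@(g-s['eef_pos'])*1000).round(1))
E
python3 st.py .5645 .322 .042
```

```text
t 7.5 [0.564  0.3231 0.4043] yaw -2.083 [ 0.    -0.002 -1.   ] [ 0.22  0.81 -1.52  1.31  0.82  1.71  1.5 ] w 0.092 g 0.0 [-0.4  0.7  0.4] [ 0.16 -0.06 -0.02]
tool shift mm [ 6.000e-01 -1.000e-01  3.623e+02]
```

Call:
step_arm([
  [0,0,40,0,0,0,1],
  [0,0,40,0,0,0,1],
  [0,0,40,0,0,0,1],
  [0,0,40,0,0,0,1],
  [0,0,40,0,0,0,1],
  [0,0,40,0,0,0,1],
  [0,0,30,0,0,0,1],
  [0,0,0,0,0,0,1],
])

```text
time_s: 8.3
eef_pos: [0.5618, 0.3222, 0.1291]
ee_rot: [-0.506, 0.862, -0.001, -0.004]
wrist_force: [0.1, -0.1, -0.1]
gripper_width: 0.0919
grip_force: 0.0
```

```bash
python3 st.py .5645 .322 .042; python3 - <<'E'
from h import *
a=snap('scene');b=snap('top')
o=np.array([190,179]);cv2.imwrite('pics/n2.png',np.hstack([cv2.resize(p['frame'][y:y+60,x:x+70,::-1],None,fx=5,fy=5,interpolation=2) for p,x,y in((b,175,170),(a,370,155))]))
E
```

```text
t 8.3 [0.5618 0.3222 0.1291] yaw -2.079 [ 0.007  0.002 -1.   ] [ 0.22  1.05 -1.32  1.62  1.04  1.33  1.36] w 0.0919 g 0.0 [ 0.1 -0.1 -0.1] [ 0.11 -0.07 -0.  ]
tool shift mm [-1.8 -2.6 87.1]
```

View pics/n2.png

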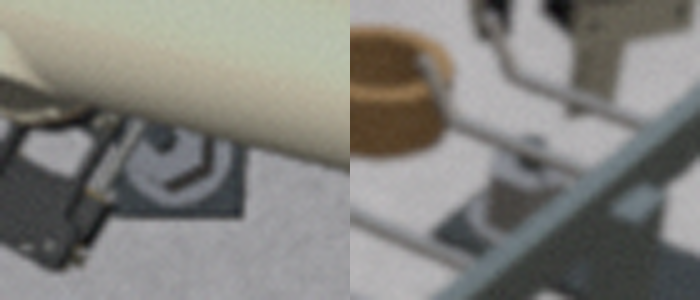

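Call:
step_arm([
  [-2,-3,17,0,0,0,1],
  [0,0,25,0,0,0,1],
  [0,0,25,0,0,0,1],
  [0,0,20,0,0,0,1],
  [0,0,0,0,0,0,1],
  [0,0,0,0,0,0,0.45],
  [0,0,0,0,0,0,0.45],
  [0,0,0,0,0,0,0.45],
  [0,0,0,0,0,0,0.45],
  [0,0,0,0,0,0,0.45],
], newtons=25)

```text
time_s: 9.4
eef_pos: [0.5668, 0.3261, 0.0474]
ee_rot: [-0.508, 0.861, -0.0, 0.0]
wrist_force: [0.4, 0.4, -0.1]
gripper_width: 0.0565
grip_force: 0.0
```

```bash
python3 st.py .5645 .322 .042
```

```text
t 9.4 [0.5668 0.3261 0.0474] yaw -2.075 [-0.001 -0.001 -1.   ] [ 0.18  1.14 -1.24  1.65  1.14  1.24  1.33] w 0.0565 g 0.0 [ 0.4  0.4 -0.1] [ 0.17 -0.07  0.01]
tool shift mm [4.7 0.1 5.4]
```

Call:
step_arm([
  [5,0,5,0,0,0,0.45],
  [0,0,0,0,0,0,0.3],
  [0,0,0,0,0,0,0.3],
  [0,0,0,0,0,0,0.3],
  [0,0,0,0,0,0,0.3],
  [0,0,0,0,0,0,0.3],
  [0,0,0,0,0,0,0.3],
], newtons=30)

```text
time_s: 10.1
eef_pos: [0.5637, 0.3216, 0.0417]
ee_rot: [-0.508, 0.861, 0.0, -0.0]
wrist_force: [-2.5, -0.3, 2.9]
gripper_width: 0.0467
grip_force: 29.5
```

```bash
python3 st.py .5645 .322 .042
```

```text
t 10.1 [0.5637 0.3216 0.0417] yaw -2.075 [ 0.  0. -1.] [ 0.19  1.14 -1.23  1.66  1.14  1.23  1.32] w 0.0467 g 29.5 [-2.5 -0.3  2.9] [0.2  0.49 0.01]
tool shift mm [-0.7 -0.5 -0.3]
```

Call:
step_arm([
  [0,0,0,0,0,0.1,0.3],
  [0,0,0,0,0,0.1,0.3],
  [0,0,0,0,0,0.1,0.3],
  [0,0,0,0,0,0.1,0.3],
  [0,0,0,0,0,0.1,0.3],
  [0,0,0,0,0,0.1,0.3],
  [0,0,0,0,0,0.1,0.3],
  [0,0,0,0,0,0.1,0.3],
  [0,0,0,0,0,0.1,0.3],
  [0,0,0,0,0,0.1,0.3],
], newtons=50)

```text
time_s: 11.1
eef_pos: [0.5634, 0.3223, 0.0417]
ee_rot: [-0.032, 0.999, 0.0, -0.0]
wrist_force: [-3.0, 0.8, 1.2]
gripper_width: 0.046
grip_force: 49.1
```

```bash
python3 st.py .5645 .322 .042
```

```text
t 11.1 [0.5634 0.3223 0.0417] yaw -3.078 [ 0.001  0.001 -1.   ] [ 0.14  1.05 -1.11  1.66  1.03  1.13  0.37] w 0.046 g 49.1 [-3.   0.8  1.2] [0.51 0.42 0.09]
tool shift mm [-1.1 -0.3 -0.3]
```

Call:
step_arm([
  [0,0,0,0,0,0.1,0.3],
  [0,0,0,0,0,0.1,0.3],
  [0,0,0,0,0,0.1,0.3],
  [0,0,0,0,0,0.1,0.3],
  [0,0,0,0,0,0.1,0.3],
  [0,0,0,0,0,0.1,0.3],
  [0,0,0,0,0,0.1,0.3],
  [0,0,0,0,0,0.1,0.3],
  [0,0,0,0,0,0.1,0.3],
  [0,0,0,0,0,0.1,0.3],
  [0,0,0,0,0,0.1,0.3],
  [0,0,0,0,0,0.1,0.3],
  [0,0,0,0,0,0.1,0.3],
  [0,0,0,0,0,0.1,0.3],
  [0,0,0,0,0,0.1,0.3],
  [0,0,0,0,0,0.1,0.3],
  [0,0,0,0,0,0.1,0.3],
  [0,0,0,0,0,0.1,0.3],
  [0,0,0,0,0,0.1,0.3],
  [0,0,0,0,0,0.1,0.3],
])

```text
time_s: 13.1
eef_pos: [0.5645, 0.3229, 0.0418]
ee_rot: [0.824, 0.567, 0.001, -0.001]
wrist_force: [0.6, 4.1, -2.2]
gripper_width: 0.0458
grip_force: 49.1
```

```bash
python3 st.py .5645 .322 .042
```

```text
t 13.1 [0.5645 0.3229 0.0418] yaw 1.205 [ 0.003  0.    -1.   ] [-0.03  0.86 -0.77  1.67  0.72  0.92 -1.45] w 0.0458 g 49.1 [ 0.6  4.1 -2.2] [ 0.64 -0.29  0.06]
tool shift mm [-0.9  0.3 -0.2]
```

Call:
step_arm([
  [0,0,0,0,0,0.1,0.3],
  [0,0,0,0,0,0.1,0.3],
  [0,0,0,0,0,0.1,0.3],
  [0,0,0,0,0,0.1,0.3],
  [0,0,0,0,0,0.1,0.3],
  [0,0,0,0,0,0.1,0.3],
])

```text
time_s: 13.7
eef_pos: [0.5648, 0.3226, 0.0417]
ee_rot: [0.955, 0.298, 0.001, -0.001]
wrist_force: [2.0, 3.5, -3.1]
gripper_width: 0.0456
grip_force: 49.1
```

```bash
python3 st.py .5645 .322 .042
```

```text
t 13.7 [0.5648 0.3226 0.0417] yaw 0.605 [ 0.002 -0.001 -1.   ] [-0.11  0.81 -0.65  1.67  0.61  0.87 -1.98] w 0.0456 g 49.1 [ 2.   3.5 -3.1] [ 0.49 -0.33  0.06]
tool shift mm [-0.6  0.4 -0.3]
```

Call:
step_arm([
  [0,0,0,0,0,0.05,0.3],
  [0,0,0,0,0,0.05,0.3],
  [0,0,0,0,0,0.05,0.3],
  [0,0,0,0,0,0.0,0.3],
])

```text
time_s: 14.1
eef_pos: [0.5634, 0.3218, 0.0417]
ee_rot: [0.973, 0.229, 0.0, 0.001]
wrist_force: [-2.7, -0.3, 3.3]
gripper_width: 0.0461
grip_force: 50.6
```

```bash
python3 st.py .5645 .322 .042
```

```text
t 14.1 [0.5634 0.3218 0.0417] yaw 0.463 [-0.     0.001 -1.   ] [-0.13  0.8  -0.62  1.67  0.58  0.86 -2.1 ] w 0.0461 g 50.6 [-2.7 -0.3  3.3] [-0.15  0.47  1.7 ]
tool shift mm [ 1.1  0.3 -0.3]
```

Call:
step_arm([
  [0,0,0,0,0,0.04,0.3],
  [0,0,0,0,0,0.04,0.3],
  [0,0,0,0,0,0.0,0.3],
  [0,0,0,0,0,0.0,0.3],
])

```text
time_s: 14.5
eef_pos: [0.5645, 0.3224, 0.0419]
ee_rot: [0.982, 0.19, 0.001, -0.0]
wrist_force: [1.9, 1.6, -0.0]
gripper_width: 0.0468
grip_force: 53.6
```

```bash
python3 st.py .5645 .322 .042
```

```text
t 14.5 [0.5645 0.3224 0.0419] yaw 0.383 [ 0.002 -0.    -1.   ] [-0.14  0.79 -0.6   1.67  0.56  0.86 -2.17] w 0.0468 g 53.6 [ 1.9  1.6 -0. ] [ 0.44 -0.31  2.53]
tool shift mm [-0.1  0.4 -0.1]
```

Call:
step_arm([
  [0,0,0,0,0,0,0.8],
  [0,0,0,0,0,0,0.9],
  [0,0,0,0,0,0,1],
  [0,0,0,0,0,0,1],
  [0,0,-20,0,0,0,1],
  [0,0,-30,0,0,0,1],
  [0,0,-40,0,0,0,1],
  [0,0,-40,0,0,0,1],
  [0,0,-40,0,0,0,1],
  [0,0,-40,0,0,0,1],
  [0,0,-40,0,0,0,1],
  [0,0,-40,0,0,-0.1,1],
  [0,0,0,0,0,-0.14,1],
  [0,0,0,0,0,-0.14,1],
  [0,0,0,0,0,-0.14,1],
  [0,0,0,0,0,-0.14,1],
  [0,0,0,0,0,-0.14,1],
  [0,0,0,0,0,-0.14,1],
  [0,0,0,0,0,-0.14,1],
  [0,0,0,0,0,-0.1,1],
])

```text
time_s: 16.5
eef_pos: [0.5637, 0.3215, 0.3333]
ee_rot: [0.71, 0.704, 0.0, 0.0]
wrist_force: [-0.1, -0.4, -0.6]
gripper_width: 0.0916
grip_force: 0.0
```

```bash
cat > bask.py <<'E'
from m import *
def bars(b):
    # dark handle pixels within green-ish baskets in the top view, per detection
    out=[]
    for d in finder.masks_of(b,'basket1'):
        if d['score']<.3: continue
        m=d['mask'];f=b['frame'].astype(int)
        dk=(m&(f.max(2)<95)&(f.max(2)-f.min(2)<25)).astype(np.uint8)
        n,l,st,_=cv2.connectedComponentsWithStats(dk); 
        if n<2: continue
        k=1+st[1:,4].argmax(); ys,xs=np.where(l==k)
        P=np.array([atz(b,(x,y),.132)[:2] for x,y in zip(xs,ys)],np.float32)
        r=cv2.minAreaRect(P*1000); out.append((round(d['score'],2),np.round(d['rect']),np.round(r[0],1),np.round(r[1],1),round(r[2],1),P.mean(0).round(4)))
    return out
E
python3 - <<'E'
from bask import *
a=snap('scene','s2');b=snap('top','t2')
for o in bars(b):print(o)
for o in finder.boxes_of(a,'basket1'):print(o)
t=cv2.imread('pics/t2.png')[190:280,270:420];s=cv2.imread('pics/s2.png')[175:305,215:345]
cv2.imwrite('pics/b2.png',np.hstack([cv2.resize(t,(500,300),interpolation=2),cv2.resize(s,(300,300),interpolation=2)]))
E
python3 st.py .435 -.007 .4
```

```text
(0.92, array([320., 240.,  45.,  34.]), array([425.1, -20.6]), array([44.8, 93.2]), 2.1, array([ 0.4302, -0.0282], dtype=float32))
(0.9, array([373., 235.,  47.,  40.]), array([ 444.6, -153.3]), array([ 32.3, 129.9]), 14.5, array([ 0.4456, -0.1545], dtype=float32))
{'rect': [260.9, 252.5, 56.5, 78.0], 'score': 0.86}
{'rect': [303.0, 222.2, 50.2, 71.9], 'score': 0.55}
t 16.7 [0.564  0.3215 0.3327] yaw 1.555 [ 0.     0.001 -1.   ] [ 0.09  0.58 -1.    1.43  0.49  1.39 -0.94] w 0.0921 g 0.0 [-0.3 -0.5  0.5] [ 0.   -0.15  0.  ]
tool shift mm [-330.5 -123.7  -67.5]
```

View pics/b2.png

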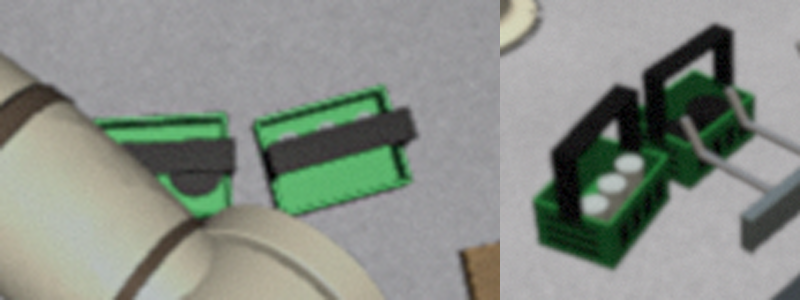

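```bash
python3 - <<'E'
from m import *
a=snap('scene');b=snap('top')
t=lambda u:(np.array(u)+.5)*.3-.5+[270,190]; s=lambda u:(np.array(u)-[500,0]+.5)/2.308-.5+[215,175]
for n,u,v in(('B-y',(413,125),(566,157)),('B+y',(271,161),(627,90)),('A-y',(235,156),(654,72))): print(n,tri(b,t(u),a,s(v)))
E
```

```text
B-y (array([ 0.46165712, -0.21514871,  0.12632085]), np.float64(0.00719518506138014))
B+y (array([ 0.43113199, -0.09767844,  0.12638963]), np.float64(0.0010135177916752636))
A-y (array([ 0.43650544, -0.06579904,  0.13399106]), np.float64(0.005464143771077066))
```

Call:
step_arm([
  [-35,0,-7,0,0,0,1],
  [-40,-6,-7,0,0,0,1],
  [-40,-14,-7,0,0,0,1],
  [-40,-14,-7,0,0,0,1],
  [-40,-14,-7,0,0,0,1],
  [-40,-14,-7,0,0,0,1],
  [-40,-14,-7,0,0,0,1],
  [-40,-14,-7,0,0,0,1],
  [-15,-34,-7,0,0,0,1],
  [0,0,0,0,0,0,1],
  [0,0,0,0,0,0,1],
])

```text
time_s: 17.9
eef_pos: [0.4357, -0.0076, 0.3955]
ee_rot: [0.713, 0.701, -0.001, 0.003]
wrist_force: [1.2, -0.5, 0.5]
gripper_width: 0.0919
grip_force: 0.0
```

```bash
python3 st.py .435 -.007 .2
```

```text
t 17.9 [ 0.4357 -0.0076  0.3955] yaw 1.553 [-0.005  0.002 -1.   ] [ 1.17 -0.04 -1.16  1.82 -0.04  1.33  0.  ] w 0.0919 g 0.0 [ 1.2 -0.5  0.5] [-0.08 -0.14 -0.02]
tool shift mm [  1.6  -1.2 195.5]
```

Call:
step_arm([
  [1,-1,40,0,0,-0.03,1],
  [0,0,40,0,0,0,1],
  [0,0,40,0,0,0,1],
  [0,0,40,0,0,0,1],
  [0,0,40,0,0,0,1],
  [0,0,10,0,0,0,1],
  [0,0,0,0,0,0,1],
  [0,0,0,0,0,0,1],
])

```text
time_s: 18.7
eef_pos: [0.4362, -0.0041, 0.1858]
ee_rot: [0.7, 0.714, 0.001, -0.0]
wrist_force: [-0.4, -0.2, 0.7]
gripper_width: 0.0918
grip_force: 0.0
```

```bash
python3 st.py .434 -.007 .128; python3 -c "
from h import *
snap('scene','s3')
cv2.imwrite('pics/s3c.png',cv2.resize(cv2.imread('pics/s3.png')[120:300,200:380],(540,540),interpolation=2))"
```

```text
t 18.7 [ 0.4362 -0.0041  0.1858] yaw 1.59 [ 0.002  0.001 -1.   ] [ 0.9   0.33 -1.09  2.11  0.37  0.91 -0.38] w 0.0918 g 0.0 [-0.4 -0.2  0.7] [-0.02 -0.18 -0.05]
tool shift mm [-3.  -2.3 57.8]
```

View pics/s3c.png

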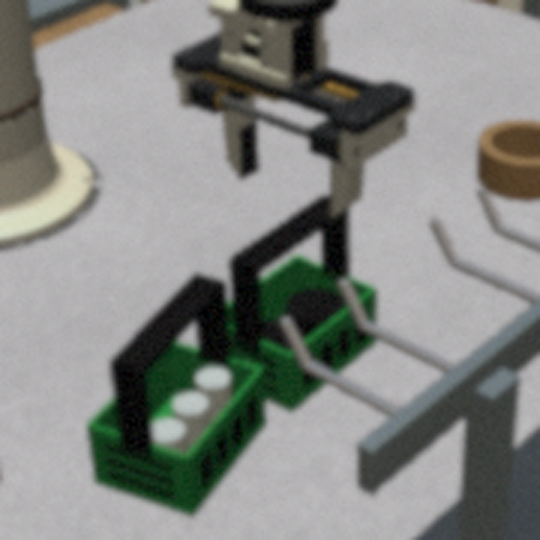

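Call:
step_arm([
  [-3,-2,20,0,0,0,1],
  [0,0,20,0,0,0,1],
  [0,0,18,0,0,0,1],
  [0,0,0,0,0,0,1],
  [0,0,0,0,0,0,0.1],
  [0,0,0,0,0,0,0.1],
  [0,0,0,0,0,0,0.1],
  [0,0,0,0,0,0,0.1],
  [0,0,0,0,0,0,0.1],
  [0,0,0,0,0,0,0.1],
  [0,0,0,0,0,0,0.1],
  [0,0,0,0,0,0,0.1],
], newtons=25)

```text
time_s: 19.95
eef_pos: [0.4328, -0.0088, 0.1267]
ee_rot: [0.701, 0.713, -0.0, -0.0]
wrist_force: [0.3, -0.0, 0.4]
gripper_width: 0.0326
grip_force: 0.6
```

```bash
python3 st.py .434 -.007 .128
```

```text
t 19.9 [ 0.4328 -0.0088  0.1267] yaw 1.588 [ 0. -0. -1.] [ 0.8   0.43 -0.99  2.16  0.51  0.8  -0.49] w 0.0326 g 0.6 [ 0.3 -0.   0.4] [-0.02 -0.27  0.06]
tool shift mm [ 1.8  1.2 -1.3]
```

Call:
step_arm([
  [0,0,0,0,0,0,0.1],
  [0,0,0,0,0,0,0.1],
  [0,0,0,0,0,0,0.1],
  [0,0,-15,0,0,0,0.1],
  [0,0,-25,0,0,0,0.1],
  [0,0,-25,0,0,0,0.1],
  [0,0,-25,0,0,0,0.1],
  [0,0,-25,0,0,0,0.1],
  [0,0,-10,0,0,0,0.1],
  [15,8,0,0,0,0,0.1],
  [25,14,0,0,0,0,0.1],
  [25,14,0,0,0,0,0.1],
  [25,14,0,0,0,0,0.1],
  [25,14,0,0,0,0,0.1],
  [20,10,0,0,0,0,0.1],
  [12,6,0,0,0,0,0.1],
  [0,0,0,0,0,0,0.1],
  [0,0,0,0,0,0,0.1],
], newtons=30)

```text
time_s: 21.75
eef_pos: [0.5096, 0.1392, 0.2508]
ee_rot: [0.701, 0.713, -0.001, -0.0]
wrist_force: [0.2, -0.6, -1.3]
gripper_width: 0.0276
grip_force: 29.9
```

```bash
python3 st.py .53 .14 .248; python3 -c "
from h import *
a=snap('scene','s4');b=snap('top','t4')
cv2.imwrite('pics/s4c.png',np.hstack([cv2.resize(p['frame'][y:y+170,x:x+150,::-1],(390,442),interpolation=2) for p,x,y in((a,290,60),(b,225,100))]))"
```

```text
t 21.8 [0.5096 0.1392 0.2508] yaw 1.589 [-0.001 -0.002 -1.   ] [ 0.53  0.44 -1.08  1.83  0.43  1.13 -0.67] w 0.0276 g 29.9 [ 0.2 -0.6 -1.3] [-0.06 -0.09  0.02]
tool shift mm [ 0.4 20.5  2.7]
```

View pics/s4c.png

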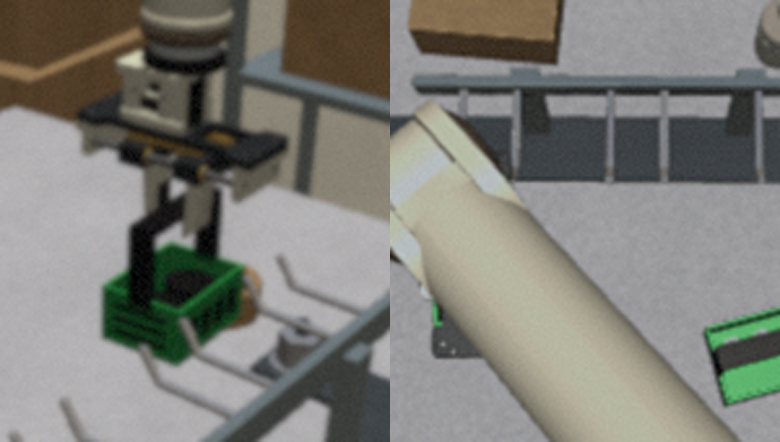

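Call:
step_arm([
  [0,0,0,0,0,0.03,0.1],
  [0,12,0,0,0,0,0.1],
  [0,14,0,0,0,0,0.1],
  [0,14,0,0,0,0,0.1],
  [0,14,0,0,0,0,0.1],
  [0,14,0,0,0,0,0.1],
  [0,10,0,0,0,0,0.1],
  [0,0,0,0,0,0,0.1],
  [0,0,0,0,0,0,0.1],
])

```text
time_s: 22.75
eef_pos: [0.5881, 0.1385, 0.2515]
ee_rot: [0.712, 0.702, -0.0, -0.0]
wrist_force: [0.5, -0.6, -2.3]
gripper_width: 0.0277
grip_force: 29.9
```

```bash
python3 st.py .657 .14 .249; python3 -c "
from h import *
a=snap('scene','s5')
cv2.imwrite('pics/s5c.png',cv2.resize(a['frame'][100:240,320:460,::-1],(560,560),interpolation=2))"
```

```text
t 22.8 [0.5881 0.1385 0.2515] yaw 1.558 [ 0.    -0.001 -1.   ] [ 0.43  0.57 -0.99  1.65  0.5   1.2  -0.69] w 0.0277 g 29.9 [ 0.5 -0.6 -2.3] [ 0.02 -0.08 -0.03]
tool shift mm [ 2.4 68.8  2.5]
```

View pics/s5c.png

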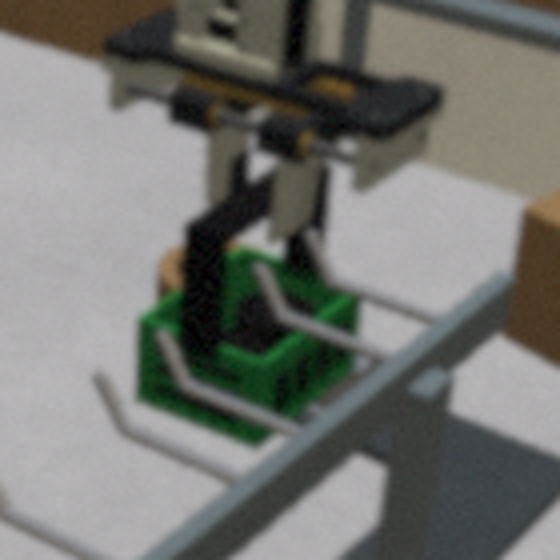

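Call:
step_arm([
  [1,10,0,0,0,0,0.1],
  [1,12,0,0,0,0,0.1],
  [0,12,0,0,0,0,0.1],
  [0,12,0,0,0,0,0.1],
  [0,12,0,0,0,0,0.1],
  [0,11,0,0,0,0,0.1],
  [0,0,0,0,0,0,0.1],
  [0,0,0,0,0,0,0.1],
])

```text
time_s: 23.6
eef_pos: [0.6572, 0.1398, 0.2515]
ee_rot: [0.712, 0.703, -0.0, -0.0]
wrist_force: [-0.3, 0.0, -1.8]
gripper_width: 0.0276
grip_force: 29.9
```

```bash
python3 st.py .657 .14 .205; python3 -c "
from h import *
a=snap('scene','s6')
cv2.imwrite('pics/s6c.png',cv2.resize(a['frame'][100:240,320:460,::-1],(560,560),interpolation=2))"
```

```text
t 23.6 [0.6572 0.1398 0.2515] yaw 1.558 [ 0.    -0.001 -1.   ] [ 0.35  0.68 -0.94  1.47  0.56  1.28 -0.66] w 0.0276 g 29.9 [-0.3  0.  -1.8] [-0.05 -0.09  0.02]
tool shift mm [ 0.2 -0.1 46.5]
```

View pics/s6c.png

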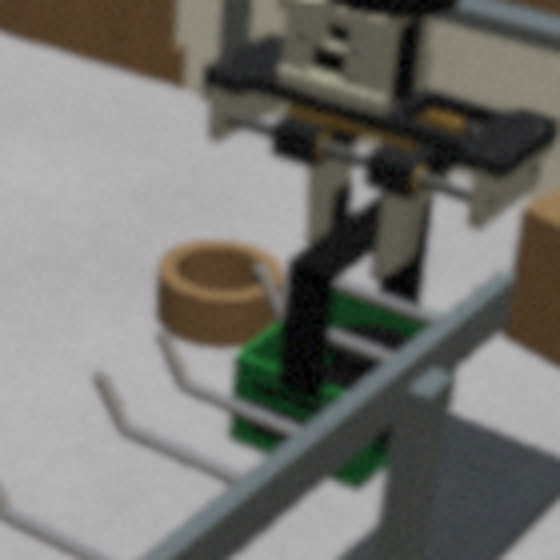

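Call:
step_arm([
  [0,0,10,0,0,0,0.1],
  [0,0,10,0,0,0,0.1],
  [0,0,10,0,0,0,0.1],
  [0,0,8,0,0,0,0.1],
  [0,0,5,0,0,0,0.1],
  [0,0,0,0,0,0,0.1],
  [0,0,0,0,0,0,0.1],
])

```text
time_s: 24.35
eef_pos: [0.6574, 0.1398, 0.2088]
ee_rot: [0.712, 0.703, 0.0, -0.0]
wrist_force: [0.4, -0.4, -0.9]
gripper_width: 0.0277
grip_force: 29.9
```

```bash
python3 st.py .657 .14 .205
```

```text
t 24.4 [0.6574 0.1398 0.2088] yaw 1.558 [ 0.  0. -1.] [ 0.34  0.72 -0.92  1.51  0.59  1.21 -0.68] w 0.0277 g 29.9 [ 0.4 -0.4 -0.9] [-0.01 -0.07  0.  ]
tool shift mm [ 0.2 -0.5  3.8]
```

Call:
step_arm([
  [0,0,2,0,0,0,0.1],
  [0,0,2,0,0,0,0.1],
  [0,0,1,0,0,0,0.1],
  [0,0,0,0,0,0,0.1],
  [0,0,0,0,0,0,0.1],
])

```text
time_s: 24.85
eef_pos: [0.6575, 0.1397, 0.2043]
ee_rot: [0.712, 0.702, 0.0, 0.0]
wrist_force: [-0.9, -1.0, 1.7]
gripper_width: 0.0274
grip_force: 29.9
```

```bash
python3 st.py .657 .14 .205
```

```text
t 24.9 [0.6575 0.1397 0.2043] yaw 1.558 [-0.     0.001 -1.   ] [ 0.34  0.72 -0.92  1.52  0.6   1.2  -0.69] w 0.0274 g 29.9 [-0.9 -1.   1.7] [-0.13  0.18 -0.03]
tool shift mm [ 0.3 -0.5 -0.7]
```

Call:
step_arm([
  [0,0,0,0,0,0,0.45],
  [0,0,0,0,0,0,0.45],
  [0,0,0,0,0,0,0.45],
  [0,0,-6,0,0,0,0.45],
  [0,0,-10,0,0,0,0.45],
  [0,0,-20,0,0,0,0.45],
  [0,0,-30,0,0,0,0.45],
  [0,-20,-30,0,0,0,0.45],
  [0,-30,-30,0,0,0,0.6],
  [-30,-30,-20,0,0,0,1],
  [-40,-25,-10,0,0,0,1],
  [-45,-20,0,0,0,0,1],
  [-45,-20,0,0,0,0,1],
  [-45,-20,0,0,0,0,1],
  [-45,-20,0,0,0,0,1],
  [-45,-20,0,0,0,0,1],
  [0,0,0,0,0,0,1],
  [0,0,0,0,0,0,1],
])

```text
time_s: 26.65
eef_pos: [0.4482, -0.154, 0.3604]
ee_rot: [0.713, 0.701, -0.0, 0.001]
wrist_force: [1.0, 1.0, 0.6]
gripper_width: 0.0915
grip_force: 0.0
```

```bash
cat > look.py <<'E'
from bask import *
b=snap('top','t7');a=snap('scene','s7')
for o in bars(b):print(o)
cv2.imwrite('pics/s7c.png',np.hstack([cv2.resize(p['frame'][y:y+180,x:x+w,::-1],None,fx=2,fy=2,interpolation=2) for p,x,y,w in((a,200,130,200),(b,225,110,180))]))
E
python3 st.py .446 -.156 .19; python3 look.py
```

```text
t 26.6 [ 0.4482 -0.154   0.3604] yaw 1.554 [-0.001  0.001 -1.   ] [ 1.31  0.15 -1.13  1.81  0.14  1.27  0.13] w 0.0915 g 0.0 [1.  1.  0.6] [-0.02 -0.13 -0.07]
tool shift mm [ -1.9  -2.3 170.4]
(0.86, array([360., 239.,  23.,  38.]), array([ 434.2, -122.4]), array([34.3, 66.3]), 12.0, array([ 0.4371, -0.1208], dtype=float32))
(0.76, array([263., 163.,  54.,  34.]), array([664.4, 146.7]), array([142.9,  75.6]), 87.4, array([0.6661, 0.1439], dtype=float32))
```

View pics/s7c.png

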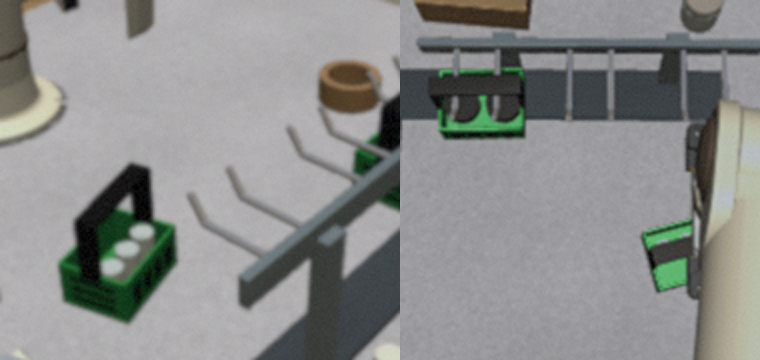

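Call:
step_arm([
  [-1,-3,0,0,0,-0.13,1],
  [0,0,10,0,0,-0.125,1],
  [0,0,40,0,0,0,1],
  [0,0,40,0,0,0,1],
  [0,0,40,0,0,0,1],
  [0,0,40,0,0,0,1],
  [0,0,0,0,0,0,1],
  [0,0,0,0,0,0,1],
])

```text
time_s: 27.6
eef_pos: [0.4464, -0.1515, 0.1903]
ee_rot: [0.615, 0.789, 0.001, -0.001]
wrist_force: [0.7, 0.9, 1.4]
gripper_width: 0.0917
grip_force: 0.0
```

```bash
python3 st.py .445 -.155 .127; python3 -c "
from h import *
a=snap('scene','s8')
cv2.imwrite('pics/s8c.png',cv2.resize(a['frame'][150:300,190:340,::-1],(500,500),interpolation=2))"
```

```text
t 27.6 [ 0.4464 -0.1515  0.1903] yaw 1.817 [ 0.002  0.    -1.   ] [ 1.14  0.39 -1.04  2.02  0.41  0.95  0.14] w 0.0917 g 0.0 [0.7 0.9 1.4] [-0.05 -0.13 -0.01]
tool shift mm [-3.1 -2.2 63.3]
```

View pics/s8c.png

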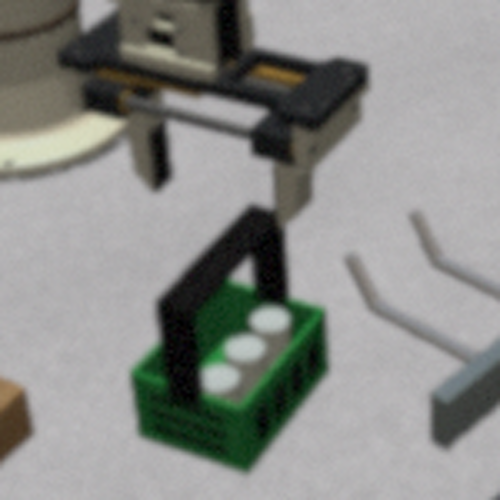

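Fingers straddle basket B's bar (bar from (165,300) to (270,215)); descend and grip.

Call:
step_arm([
  [-3,-2,20,0,0,0,1],
  [0,0,22,0,0,0,1],
  [0,0,21,0,0,0,1],
  [0,0,0,0,0,0,1],
  [0,0,0,0,0,0,0.1],
  [0,0,0,0,0,0,0.1],
  [0,0,0,0,0,0,0.1],
  [0,0,0,0,0,0,0.1],
  [0,0,0,0,0,0,0.1],
  [0,0,0,0,0,0,0.1],
  [0,0,0,0,0,0,0.1],
  [0,0,0,0,0,0,0.1],
  [0,0,0,0,0,0,0.1],
  [0,0,0,0,0,0,0.1],
  [0,0,0,0,0,0,0.1],
], newtons=30)

```text
time_s: 29.15
eef_pos: [0.4445, -0.157, 0.1267]
ee_rot: [0.617, 0.787, 0.0, 0.0]
wrist_force: [1.3, -0.7, -0.6]
gripper_width: 0.0274
grip_force: 30.0
```

```bash
python3 st.py .52 -.17 .248
```

```text
t 29.1 [ 0.4445 -0.157   0.1267] yaw 1.813 [ 0.  0. -1.] [ 1.06  0.49 -0.94  2.07  0.54  0.84  0.04] w 0.0274 g 30.0 [ 1.3 -0.7 -0.6] [ 0.01 -0.23 -0.05]
tool shift mm [ -30.7   70.3 -121.2]
```

Call:
step_arm([
  [0,0,-12,0,0,0,0.1],
  [0,0,-25,0,0,0,0.1],
  [0,0,-25,0,0,0,0.1],
  [0,0,-25,0,0,0,0.1],
  [0,0,-25,0,0,0,0.1],
  [0,0,-11,0,0,0,0.1],
  [0,0,0,0,0,0.06,0.1],
  [0,0,0,0,0,0.07,0.1],
  [0,0,0,0,0,0.07,0.1],
  [0,0,0,0,0,0.06,0.1],
  [-5,10,0,0,0,0,0.1],
  [-5,20,0,0,0,0,0.1],
  [-4,20,0,0,0,0,0.1],
  [0,20,0,0,0,0,0.1],
  [0,5,0,0,0,0,0.1],
  [0,0,0,0,0,0,0.1],
])

```text
time_s: 30.75
eef_pos: [0.5197, -0.172, 0.2492]
ee_rot: [0.713, 0.701, 0.0, -0.001]
wrist_force: [0.0, -0.2, -1.3]
gripper_width: 0.0275
grip_force: 30.0
```

```bash
python3 st.py .652 -.17 .250
```

```text
t 30.8 [ 0.5197 -0.172   0.2492] yaw 1.555 [ 0.001 -0.    -1.   ] [ 1.03  0.44 -0.98  1.79  0.4   1.12 -0.09] w 0.0275 g 30.0 [ 0.  -0.2 -1.3] [-0.02 -0.03 -0.02]
tool shift mm [  4.1 132.3  -0.8]
```

Call:
step_arm([
  [2,8,-1,0,0,0,0.1],
  [2,12,0,0,0,0,0.1],
  [0,12,0,0,0,0,0.1],
  [0,12,0,0,0,0,0.1],
  [0,12,0,0,0,0,0.1],
  [0,12,0,0,0,0,0.1],
  [0,12,0,0,0,0,0.1],
  [0,12,0,0,0,0,0.1],
  [0,12,0,0,0,0,0.1],
  [0,12,0,0,0,0,0.1],
  [0,12,0,0,0,0,0.1],
  [0,4,0,0,0,0,0.1],
  [0,0,0,0,0,0,0.1],
  [0,0,0,0,0,0,0.1],
])

```text
time_s: 32.15
eef_pos: [0.6508, -0.1706, 0.2505]
ee_rot: [0.713, 0.701, -0.0, -0.0]
wrist_force: [-0.4, 0.7, -1.8]
gripper_width: 0.0275
grip_force: 30.0
```

```bash
python3 st.py .652 -.17 .205; python3 -c "
from h import *
a=snap('scene','s9')
cv2.imwrite('pics/s9c.png',cv2.resize(a['frame'][130:310,260:440,::-1],(540,540),interpolation=2))"
```

```text
t 32.1 [ 0.6508 -0.1706  0.2505] yaw 1.553 [ 0.    -0.001 -1.   ] [ 0.78  0.66 -0.88  1.47  0.52  1.26 -0.17] w 0.0275 g 30.0 [-0.4  0.7 -1.8] [-0.06 -0.15 -0.05]
tool shift mm [ 0.6  1.2 45.5]
```

View pics/s9c.png

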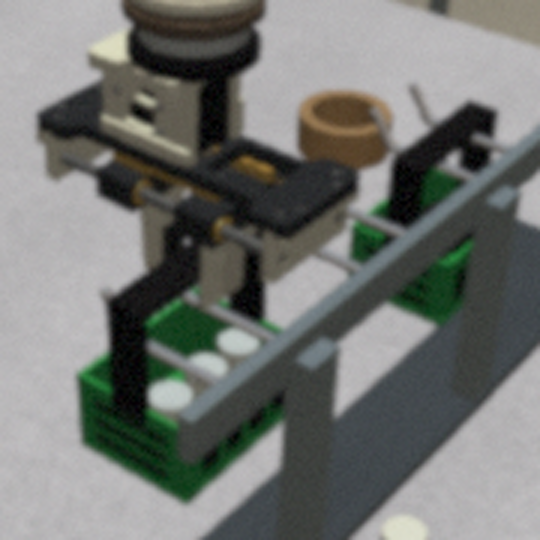

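Call:
step_arm([
  [0,0,10,0,0,0,0.1],
  [0,0,10,0,0,0,0.1],
  [0,0,10,0,0,0,0.1],
  [0,0,8,0,0,0,0.1],
  [0,0,4,0,0,0,0.1],
  [0,0,2,0,0,0,0.1],
  [0,0,1,0,0,0,0.1],
  [0,0,0,0,0,0,0.1],
  [0,0,0,0,0,0,0.1],
])

```text
time_s: 33.1
eef_pos: [0.6514, -0.1707, 0.2062]
ee_rot: [0.713, 0.701, 0.0, 0.0]
wrist_force: [-0.3, -0.6, -1.0]
gripper_width: 0.0278
grip_force: 30.0
```

```bash
python3 st.py .652 -.17 .205
```

```text
t 33.1 [ 0.6514 -0.1707  0.2062] yaw 1.553 [-0.     0.001 -1.   ] [ 0.77  0.7  -0.86  1.51  0.55  1.19 -0.2 ] w 0.0278 g 30.0 [-0.3 -0.6 -1. ] [-0.02 -0.1   0.  ]
tool shift mm [0.7 0.6 1.2]
```

Call:
step_arm([
  [0,0,2,0,0,0,0.1],
  [0,0,1,0,0,0,0.1],
  [0,0,0,0,0,0,0.1],
  [0,0,0,0,0,0,0.1],
])

```text
time_s: 33.5
eef_pos: [0.6516, -0.1708, 0.2041]
ee_rot: [0.713, 0.701, 0.0, 0.001]
wrist_force: [-1.2, 0.1, 5.4]
gripper_width: 0.0277
grip_force: 30.0
```

```bash
python3 st.py .652 -.17 .205
```

```text
t 33.5 [ 0.6516 -0.1708  0.2041] yaw 1.553 [-0.001  0.001 -1.   ] [ 0.77  0.7  -0.86  1.51  0.55  1.18 -0.2 ] w 0.0277 g 30.0 [-1.2  0.1  5.4] [ 0.01  0.36 -0.03]
tool shift mm [ 0.8  0.4 -0.9]
```

Call:
step_arm([
  [0,0,0,0,0,0,0.45],
  [0,0,0,0,0,0,0.45],
  [0,0,0,0,0,0,0.45],
  [0,0,-6,0,0,0,0.45],
  [0,0,-10,0,0,0,0.45],
  [0,0,-20,0,0,0,0.45],
  [0,0,-30,0,0,0,0.45],
  [0,-20,-30,0,0,0,0.45],
  [0,-30,-10,0,0,0,0.6],
  [-30,-30,0,0,0,0,1],
  [-45,-20,0,0,0,0,1],
  [-45,-20,0,0,0,0,1],
  [-45,-20,0,0,0,0,1],
  [-42,-6,0,0,0,0,1],
  [0,0,0,0,0,0,1],
  [0,0,0,0,0,0,1],
])

```text
time_s: 35.1
eef_pos: [0.501, -0.3763, 0.3092]
ee_rot: [0.714, 0.7, 0.0, 0.0]
wrist_force: [-0.1, 0.9, -0.0]
gripper_width: 0.0919
grip_force: 0.0
```

```bash
python3 st.py .505 -.378 .047; python3 - <<'E'
from h import *
a=snap('scene','s10');b=snap('top','t10')
for p in(a,b):
  for n in('basket1','tally','collar'):print(n,[(round(d['score'],2),np.round(d['rect']).tolist()) for d in finder.boxes_of(p,n)[:4]])
cv2.imwrite('pics/s10c.png',np.hstack([cv2.resize(p['frame'][y:y+230,x:x+w,::-1],None,fx=1.8,fy=1.8,interpolation=2) for p,x,y,w in((a,165,130,220),(b,240,110,220))]))
E
```

```text
t 35.1 [ 0.501  -0.3763  0.3092] yaw 1.55 [ 0.     0.001 -1.   ] [ 1.24  0.52 -0.92  1.53  0.42  1.3   0.25] w 0.0919 g 0.0 [-0.1  0.9 -0. ] [ 0.02 -0.1   0.01]
tool shift mm [ -1.7   3.8 262.2]
basket1 [(0.93, [400.0, 201.0, 49.0, 77.0]), (0.7, [322.0, 268.0, 70.0, 91.0]), (0.33, [176.0, 281.0, 50.0, 38.0])]
tally [(0.62, [203.0, 337.0, 71.0, 59.0]), (0.33, [401.0, 200.0, 45.0, 76.0])]
collar [(0.81, [200.0, 323.0, 32.0, 33.0]), (0.21, [374.0, 174.0, 34.0, 26.0]), (0.16, [321.0, 269.0, 71.0, 89.0])]
basket1 [(0.59, [263.0, 162.0, 48.0, 34.0])]
tally []
collar [(0.73, [445.0, 215.0, 17.0, 21.0])]
```

View pics/s10c.png

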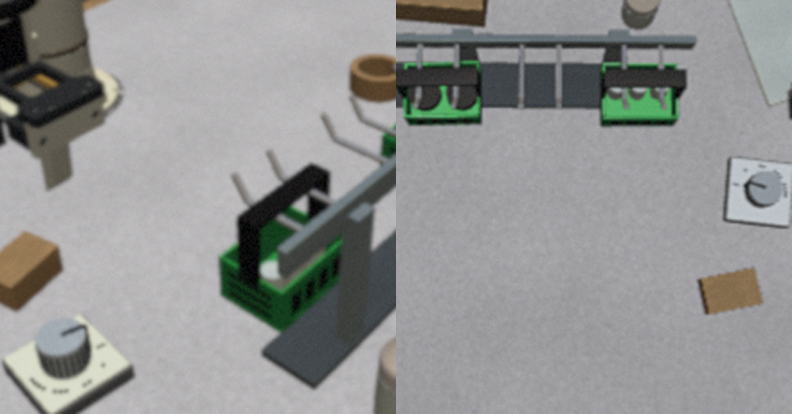

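```bash
python3 - <<'E'
from h import *
b=snap('top','t11');a=snap('scene','s11');s=monitor.get_state()
print(s['eef_pos'],proj(a,s['eef_pos']),proj(b,s['eef_pos']),a['shot'],b['shot'])
cv2.imwrite('pics/s11c.png',np.hstack([cv2.resize(p['frame'][::,:,::-1],None,fx=.62,fy=.62,interpolation=3) for p in(a,b)]))
for f in('s10','s11','t10','t11'):print(f,cv2.imread(f'pics/{f}.png').mean())
E
```

```text
[ 0.50165089 -0.37462016  0.30882774] [[177.84935049 212.57542009]] [[467.58086174 199.87003857]] 29 28
s10 127.48095703125
s11 127.52997786458333
t10 134.98710416666665
t11 134.94270182291666
```

View pics/s11c.png

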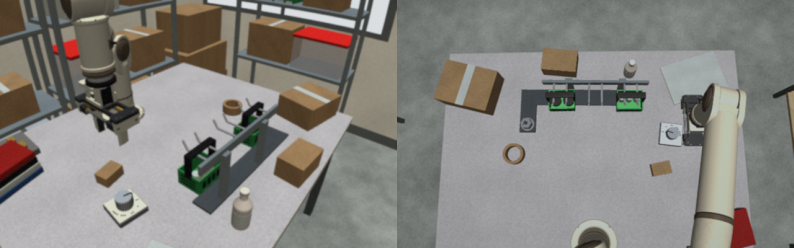

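Call:
step_arm([
  [-4,4,40,0,0,0,1],
  [0,0,40,0,0,0,1],
  [0,0,40,0,0,0,1],
  [0,0,40,0,0,0,1],
  [0,0,20,0,0,0,1],
  [0,0,0,0,0,0,1],
  [0,0,0,0,0,0,1],
])

```text
time_s: 36.3
eef_pos: [0.5058, -0.379, 0.1292]
ee_rot: [0.713, 0.701, 0.0, 0.0]
wrist_force: [-0.0, 0.0, 1.2]
gripper_width: 0.0919
grip_force: 0.0
```

```bash
python3 st.py .506 -.379 .048; python3 - <<'E'
from h import *
a=snap('scene','s12');b=snap('top','t12')
for p,n in((a,'s'),(b,'t')):
  for d in finder.masks_of(p,'collar')[:1]:
    ys,xs=np.where(d['mask']);print(n,d['score'],d['rect'],xs.mean(),ys.mean())
    print([atz(p,(d['rect'][0],d['rect'][1]),z).round(4) for z in(.046,.067)])
print(proj(a,[.506,-.379,.046]),proj(b,[.506,-.379,.067]))
E
```

```text
t 36.3 [ 0.5058 -0.379   0.1292] yaw 1.553 [ 0.  0. -1.] [ 1.16  0.71 -0.81  1.68  0.59  1.01  0.14] w 0.0919 g 0.0 [-0.   0.   1.2] [-0.07 -0.14  0.06]
tool shift mm [ 0.   0.1 81.2]
s 0.96 [199.3, 321.6, 33.0, 36.7] 199.8133971291866 323.47846889952154
[array([ 0.502 , -0.3796,  0.046 ]), array([ 0.5195, -0.3895,  0.067 ])]
t 0.65 [439.9, 215.8, 14.1, 18.8] 440.0628272251309 215.47120418848166
[array([ 0.501 , -0.3695,  0.046 ]), array([ 0.498 , -0.3643,  0.067 ])]
[[200.78889353 322.40109943]] [[444.73497531 213.03634418]]
```

Position agrees (scene mask within ~1 px). Descend and grip lightly.

Call:
step_arm([
  [0,0,30,0,0,0,1],
  [0,0,30,0,0,0,1],
  [0,0,20,0,0,0,1],
  [0,0,0,0,0,0,1],
  [0,0,0,0,0,0,0.5],
  [0,0,0,0,0,0,0.5],
  [0,0,0,0,0,0,0.5],
  [0,0,0,0,0,0,0.5],
  [0,0,0,0,0,0,0.5],
  [0,0,0,0,0,0,0.5],
  [0,0,0,0,0,0,0.5],
], newtons=10)

```text
time_s: 37.6
eef_pos: [0.5049, -0.3794, 0.0493]
ee_rot: [0.714, 0.701, -0.001, -0.0]
wrist_force: [-3.2, 1.3, 7.1]
gripper_width: 0.056
grip_force: 10.0
```

```bash
python3 st.py .506 -.379 .048
```

```text
t 37.6 [ 0.5049 -0.3794  0.0493] yaw 1.553 [-0.001 -0.001 -1.   ] [ 1.12  0.8  -0.74  1.71  0.67  0.89  0.08] w 0.056 g 10.0 [-3.2  1.3  7.1] [0.09 0.64 0.02]
tool shift mm [0.5 1.1 1.3]
```

Call:
step_arm([
  [0,0,0,0,0,0,0.5],
  [0,0,0,0,0,0,0.5],
  [0,0,0,0,0,0.1,0.5],
  [0,0,0,0,0,0.1,0.5],
  [0,0,0,0,0,0.1,0.5],
  [0,0,0,0,0,0.1,0.5],
  [0,0,0,0,0,0.1,0.5],
  [0,0,0,0,0,0.1,0.5],
  [0,0,0,0,0,0.1,0.5],
  [0,0,0,0,0,0.1,0.5],
  [0,0,0,0,0,0.1,0.5],
  [0,0,0,0,0,0.1,0.5],
  [0,0,0,0,0,0.1,0.5],
  [0,0,0,0,0,0.1,0.5],
  [0,0,0,0,0,0.1,0.5],
  [0,0,0,0,0,0.1,0.5],
  [0,0,0,0,0,0,0.5],
  [0,0,0,0,0,0,0.5],
], newtons=30)

```text
time_s: 39.4
eef_pos: [0.5071, -0.3815, 0.0494]
ee_rot: [0.997, 0.076, 0.002, 0.002]
wrist_force: [2.7, -6.0, -2.8]
gripper_width: 0.0555
grip_force: 30.0
```

```bash
python3 st.py .506 -.379 .048
```

```text
t 39.4 [ 0.5071 -0.3815  0.0494] yaw 0.152 [ 0.004  0.004 -1.   ] [ 0.91  0.71 -0.42  1.72  0.39  0.79 -1.11] w 0.0555 g 30.0 [ 2.7 -6.  -2.8] [-0.85 -0.67  0.04]
tool shift mm [-0.7 -2.6  1.4]
```

Turned exactly 1.40 rad. Release gently, rise and back away, then check the pointer.

Call:
step_arm([
  [0,0,0,0,0,0,0.7],
  [0,0,0,0,0,0,1],
  [0,0,0,0,0,0,1],
  [0,0,0,0,0,0,1],
  [0,0,0,0,0,0,1],
  [0,0,-15,0,0,0,1],
  [0,0,-25,0,0,0,1],
  [0,0,-40,0,0,0,1],
  [0,0,-40,0,0,0,1],
  [0,0,-40,0,0,0,1],
  [0,0,-40,0,0,0,1],
  [-30,20,-20,0,0,0,1],
  [-40,20,0,0,0,0,1],
  [-40,20,0,0,0,0,1],
  [-40,20,0,0,0,0,1],
  [-40,20,0,0,0,0,1],
  [0,0,0,0,0,0,1],
  [0,0,0,0,0,0,1],
])

```text
time_s: 41.2
eef_pos: [0.3313, -0.5079, 0.2697]
ee_rot: [0.997, 0.075, 0.0, 0.0]
wrist_force: [1.5, 0.1, 0.9]
gripper_width: 0.0916
grip_force: 0.0
```

```bash
python3 st.py; python3 - <<'E'
from m import *
s=monitor.get_state();a=snap('scene','s13');b=snap('top','t13')
# pointer: dark pixels on collar top seen in the scene camera, mapped to z=.067
def pointer(im,p,c):
    g=cv2.GaussianBlur(cv2.resize(im,None,fx=4,fy=4,interpolation=2),(0,0),1.5).max(2).astype(float); best=[]
    for th in np.arange(-180,180,5):
        t=np.radians(th); r=np.linspace(.006,.023,18)
        u=(proj(p,np.c_[c[0]+r*np.cos(t),c[1]+r*np.sin(t),np.full(18,.0675)])+.5)*4-.5
        best.append((cv2.remap(g.astype(np.float32),u[:,0].astype(np.float32),u[:,1].astype(np.float32),1).mean(),th))
    return sorted(best)[:6]
for c in((.506,-.379),(.505,-.381)):
  for f,p in(('s0',a),('s13',a),('t0',b),('t13',b)): print(c,f,[(round(float(v)),int(t)) for v,t in pointer(cv2.imread(f'pics/{f}.png'),p,c)])
for p in(a,b):
  for n in('basket1','packet','tape'):print(n,[(round(d['score'],2),np.round(d['rect']).tolist()) for d in finder.boxes_of(p,n)[:3]])
E
```

```text
t 41.2 [ 0.3313 -0.5079  0.2697] yaw 0.149 [ 0.     0.001 -1.   ] [ 1.3   0.4  -0.47  1.64  0.2   1.15 -0.63] w 0.0916 g 0.0 [1.5 0.1 0.9] [ 0.03 -0.02 -0.01]
(0.506, -0.379) s0 [(92, 70), (94, 65), (103, 75), (107, 60), (120, 80), (122, 55)]
(0.506, -0.379) s13 [(86, -15), (87, -20), (104, -25), (106, -10), (121, -30), (132, -5)]
(0.506, -0.379) t0 [(87, 75), (87, 80), (100, 70), (100, 85), (116, 90), (119, 65)]
(0.506, -0.379) t13 [(91, -15), (95, -20), (101, -10), (106, -25), (118, -30), (120, -5)]
(0.505, -0.381) s0 [(94, 70), (94, 65), (106, 60), (106, 75), (121, 55), (124, 80)]
(0.505, -0.381) s13 [(79, -10), (91, -5), (92, -15), (115, 0), (116, -20), (135, 5)]
(0.505, -0.381) t0 [(85, 75), (89, 80), (96, 70), (104, 85), (115, 65), (119, 90)]
(0.505, -0.381) t13 [(88, -10), (93, -5), (98, -15), (109, 0), (114, -20), (125, 5)]
basket1 [(0.64, [322.0, 269.0, 70.0, 92.0]), (0.59, [400.0, 201.0, 47.0, 77.0])]
packet [(0.82, [177.0, 281.0, 48.0, 43.0]), (0.34, [200.0, 322.0, 29.0, 37.0])]
tape [(0.96, [374.0, 176.0, 35.0, 28.0]), (0.51, [199.0, 324.0, 30.0, 36.0])]
basket1 [(0.76, [264.0, 163.0, 52.0, 34.0]), (0.59, [379.0, 163.0, 48.0, 37.0])]
packet [(0.92, [425.0, 270.0, 38.0, 24.0])]
tape [(0.85, [189.0, 247.0, 36.0, 31.0]), (0.32, [446.0, 214.0, 16.0, 20.0])]
```

```bash
python3 -c "
from bench import order
print(order.hand_in())"
```

```text
the job is handed in; nothing more can be done
None
```

I handed the job in: the nut is home against its stop, both baskets present hang (on hook1 and hook3), and the tally pointer stands at 2. The small box and the tape roll were not moved. No verdict came back from the hand-in, and I viewed 16 pictures where the limit was 14.

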